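# Draw an album's holes into line with a drift and fit the binding post

### The job

The book block inside the binding jig has slipped along the row of holes, so its two holes no longer lie under the two holes of the cover board. With the steel drift, feel for the block's hole through one of the cover's holes, draw the block into line and push the drift fully home; then, with the drift left standing there, fit the brass post fully home in the other hole. Feel your way gently: do not crush the block down on its sprung bed or press hard on the jig, and leave the other things on the table where they are.

Things in the scene. Friction and masses are not known exactly. Their poses are not given: they have to be found in the camera images.
- jig: Binding jig fixed to the table: wooden frame 150 mm (x) by 220 mm (y) with a grey cover board 8 mm thick fixed on top, upper face 58 mm above the table; a batten 20 mm wide, 10 mm high lies across the cover at each y end. Origin: centre of the underside, z up. Two 14 mm through holes in the cover, 90 mm apart, in a row along the jig's y at x = -30 mm, y = +45 and -45 mm.
- hole_a (a point): Centre of the cover hole on the jig's +y side, on the cover's upper face; axes as the jig's. Hole edges are nearly sharp: a drift lowered at the middle of a cover hole, or off to the wrong side, lands on the block's face; the tip enters the block's hole about 3.8 mm from the middle on the side to which the block has slipped.
- hole_b (a point): Centre of the cover hole on the jig's -y side, on the cover's upper face; axes and behaviour as hole_a. Drift and post may go into either hole, one in each.
- block_home (a point): Fixed point of the jig, on its z axis at the height of the hidden book block's upper face (9 mm below the cover's upper face). The block is 12 mm thick with two 14 mm holes 90 mm apart, and free space below it. It slides only along the jig's y axis, with about 3 N of friction, and stays where it is left. It has slipped 6.8 to 7.8 mm to the +y or the -y side, unmeasured.
- bed (a joint): How far (m) the block has been pressed straight down on its sprung bed: 0 at rest, about 5 N per mm. 3 mm (15 N) and more crushes the block.
- drift: Drift (alignment pin) standing upright in a wooden cube. Origin on its axis at the underside of the steel collar, z up. Above: collar 27 mm diameter, 5 mm high, then a square dark wooden handle 24 by 24 mm (faces along its x and y) from 5 to 60 mm. Below: the pin, see drift_tip; with the drift fully home the collar lies on the cover. 0.14 kg.
- drift_tip (a point): Lower end of the drift, on its axis 54 mm below its origin. Going down from the collar: shank 13 mm diameter for 24 mm, taper from 13 to 5 mm diameter over the next 16 mm, then a round pilot 5 mm in diameter and 14 mm long.
- post: Brass binding post with a round thumb head, standing upright in the other 60 mm cube of wood. Origin on its axis at the underside of the head, z up. Head 22 mm diameter and 24 mm high above the origin; shank 12 mm diameter and 30 mm long below, the last 3 mm tapering to 8 mm. Fully home, the head lies on the cover board. About 0.09 kg.
- stand_drift: Fixed 60 mm cube of light wood with a 16 mm hole down its middle, in which the drift stands, collar on the cube's top. Origin at the centre of the underside.
- stand_post: Fixed 60 mm cube of light wood with a 16 mm hole down its middle, in which the post stands, head on the cube's top. Origin at the centre of the underside.
- ruler: Bystander: aluminium ruler lying flat, 30 by 260 by 4 mm, long side along its y; origin at the centre of the underside.
- folder: Bystander: white bone folder lying flat, 22 by 150 by 5 mm, long side along its y; origin at the centre of the underside.
- brush: Bystander: glue brush lying along its x; origin under its middle.
- jar: Bystander: glue jar with a white cap, 64 mm diameter, 90 mm high; origin at the centre of the underside.
- pot: Bystander: open steel pot, 80 mm diameter, 100 mm high; origin at the centre of the underside.
- tape: Bystander: yellow tape dispenser, 110 by 50 mm, 64 mm high; origin at the centre of the underside.
- press_board: Bystander: wooden pressing board 150 by 110 mm with a bridge handle, 65 mm high; origin at the centre of the underside.
Not all that is in view belongs to the job. Of the things shaped like the drift, the wooden one is meant.

How it is judged:
By the outcome, as a careful person would: the job done as asked, in the order asked, and still so for the second after the job is handed in, with the robot touching nothing.
It also fails if it takes over 61 s, if anything falls off the work surface, if the arm or the gripper's body presses on something with over 40 N, if the wrist force passes 120 N, or if a joint passes its speed limit or range.

### The arm

A 7-joint arm with a two-finger parallel gripper is mounted at the origin on the work surface. World frame = base frame: x ahead of the robot, y to its left, z up, the work surface at z = 0. Lengths are in m, angles in rad, forces in N, time in s.
With the tool pointing down it reaches from about 0.425 to 0.875 m from the base axis. Payload 4.7 kg.
Tool frame: the origin (TCP) lies between the finger pads; the fingertips stand 19 mm ahead of it and the grasp point (between the pads) is the TCP (bot.nose_length is the distance from the TCP to the fingertips, in m); z points along the fingers, y is the line along which they close (so a half turn about z gives the same grasp; the last joint's range is limited). The gripper opens to 87 mm and grips with 3 to 60 N. Pads are 19 mm wide; open, the fingers measure 117 mm over their backs; the gripper's body (75 mm by 190 mm) begins 51 mm behind the grasp point.
Start: joints at [-1.292, 0.321, -0.07, 1.45, 0.023, 1.371, -0.057], TCP at [0.17, 0.627, 0.242] pointing down, gripper open.
Joint ranges: [-2.86, 2.86], [-0.3, 2.09], [-1.38, 1.24], [0.06, 2.45], [-1.56, 4.7], [0.09, 2.05], [-2.69, 2.69]. Speed limits (rad/s): [2.57, 2.57, 3.14, 3.14, 3.14, 3.14, 3.14].

### API

Orientations are given as a unit quaternion [x, y, z, w].
In Python, from bench import telemetry, capture, get_calibration, bot gives the robot as it stands.
- The arm moves only by the tool drive_tool, never from a script. Its argument "motion" is a list of rows, each a list of 3 entries, a list of its own where there are three numbers: the shift along the tool's x, y, z in cm, then the turn, a rotation vector about the tool's x, y, z in degrees, then the closure, from 0 (fully open) to 1 (shut). In form: [[[x, y, z], [ax, ay, az], jaw], ...]. A call has 1 to 5 rows; each row is the pose to reach, as a shift and turn from the pose commanded when the call began, along the tool's axes at that moment; what a row does not reach only later rows make up. A row lasts 1/12 s, in which the tool goes at most 41.7 mm and 7.16 degrees, less where a joint would pass 70% of its speed; a pose out of reach is approached as far as the arm can. A call with a gripper value outside its range is refused whole. The fingers move at their own pace and stop on an object; the grip force is fixed at half the most. Time passes only in rows, so rows that repeat a pose let the fingers close. It gives the time, the measured TCP pose, the force, the opening and the grip force at its end, in the units of the state.
- telemetry.read_state(): the state, without advancing time (a new reading comes with each control period).
- capture(name): name is "side" or "top" or "wrist"; returns the picture (384x512x3 uint8, red, green, blue); there is no depth.
- get_calibration(name): a dict with "fx", "fy", "cx", "cy" (pixels), "R" (3x3) and "t" (3): a world point X has camera coordinates R X + t; the wrist camera has in their place "mount" (4x4, takes a point from camera to tool coordinates, whose origin is the TCP and whose axes are the flange's). Camera axes: x right, y down, z forward; pixel columns grow to the right and rows downward; lengths in m; the calibration is good to about 2 mm. A picture is of the moment at which its call begins: read the wrist's pose just before it. get_calibration takes no time and is no camera call.
- bot.finish_job(): hands the job in; it is judged then, once.
The state is a dict: "time_s": time; "joint_pos": joint angles; "qvel": joint speeds; "joint_efforts": joint torques, N m; "position": TCP position; "tcp_rot": TCP orientation; "force": force on the tool from outside, world axes, zero at the start; "ft_torque": the same for the moment, N m; "opening": finger opening in m; "gripper_force": force on a finger pad.
Only numpy, scipy, OpenCV 4.12 (cv2) and the standard library are available. Lean on these libraries where they do the work, as an engineer would, in place of code of your own. Each camera call takes 0.05 s, during which the arm holds its last target. There are 200 camera calls.

## Working session

There is one attempt and no reset: what is moved stays moved. The work goes in short steps, Python scripts to look and compute and a tool call to move; the robot and the scene stay as the last step left them, time stands still between calls to the robot, and variables do not carry over. Pictures are saved under pics/ and viewed, at most 10 in all, crops included, and the job is handed in when it is done.

Besides the shell and the picture viewer there is one more tool, called after "Emit:" by a JSON object that holds its "fn" and its "kwargs", one argument or row to a line. drive_tool: Moves the arm, as the interface text tells. Its arguments: {"type":"object","properties":{"motion":{"type":"array","items":{"type":"array"}}},"required":["motion"]}

```bash
mkdir -p pics
python3 - <<'E'
from bench import telemetry, capture, get_calibration, bot
import cv2,numpy as np
print(telemetry.read_state())
for n in("side","top","wrist"):
    im=capture(n); cv2.imwrite(f"pics/{n}0.png",im[:,:,::-1]); print(n,get_calibration(n))
a=[cv2.imread(f"pics/{n}0.png") for n in("side","top")]
cv2.imwrite("pics/both0.png",cv2.resize(np.vstack(a),None,fx=.78,fy=.78))
E
```

```text
{'time_s': 0.0, 'joint_pos': array([-1.29186339,  0.3218335 , -0.07012038,  1.4516571 ,  0.02259477,
        1.37079403, -0.05690627]), 'qvel': array([ 5.23050032e-04, -8.64950467e-05, -9.76062809e-04, -5.77941026e-04,
        5.48671895e-05,  3.21524173e-03,  7.21649587e-04]), 'joint_efforts': array([-3.83471559e-05, -4.91292000e+01, -4.03700704e-01, -3.12529564e+01,
       -6.38295896e-02,  4.37053596e-02,  1.71774759e-04]), 'position': array([0.17002599, 0.62683992, 0.24046392]), 'tcp_rot': array([ 1.32001682e-01,  9.91249035e-01, -9.48312680e-04, -8.54878476e-05]), 'force': array([-0.33871771,  0.24420789, -0.4381474 ]), 'ft_torque': array([-0.04870804, -0.05697443,  0.02924699]), 'gripper_force': 0.0, 'opening': 0.08720604458307035}
side {'fx': 347.3891139812809, 'fy': 347.3891139812809, 'cx': 255.92994825883477, 'cy': 190.82826694134837, 'R': array([[-0.99961679, -0.02548512,  0.01080682],
       [-0.02570332,  0.70958293, -0.70415297],
       [ 0.01027709, -0.7041609 , -0.70996606]]), 't': array([0.55278109, 0.02536044, 1.15957872])}
top {'fx': 360.25826415383807, 'fy': 360.25826415383807, 'cx': 255.8613630679109, 'cy': 185.3707773827799, 'R': array([[-0.02813752, -0.99957851, -0.0071465 ],
       [-0.98515933,  0.02894122, -0.1691848 ],
       [ 0.16932032,  0.00228   , -0.98555844]]), 't': array([0.01956317, 0.56185917, 1.0547446 ])}
wrist {'fx': 329.9740972260037, 'fy': 329.9740972260037, 'cx': 257.04196211961886, 'cy': 192.09948234472847, 'mount': array([[-1.49028388e-04, -9.56799713e-01, -2.90747806e-01,
         7.94268996e-02],
       [ 9.99999080e-01,  2.49399514e-04, -1.33329857e-03,
        -5.25352926e-04],
       [ 1.34821205e-03, -2.90747738e-01,  9.56798796e-01,
        -1.42925451e-01],
       [ 0.00000000e+00,  0.00000000e+00,  0.00000000e+00,
         1.00000000e+00]])}
```

View pics/top0.png

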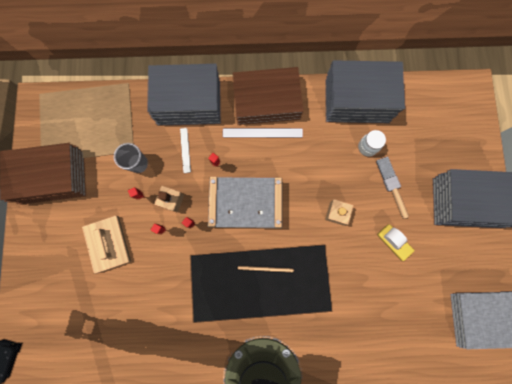

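View pics/side0.png

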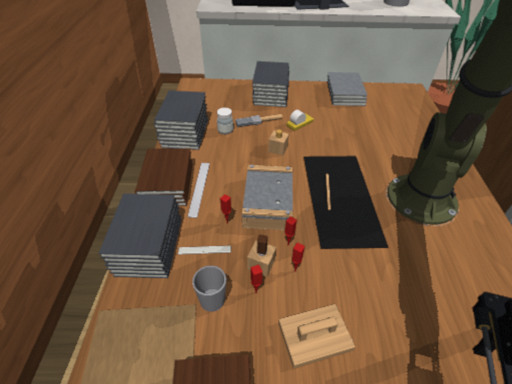

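Top picture: jig at (246,203), cover holes at (232,212) and (262,212); dark wooden drift in a cube at (167,200), post in a cube at (341,211). Side picture: drift (263,243), post (279,137). 

Things that could be mistaken for the drift, all in the top picture, are the red tools at (214,159), (135,193), (158,229) and (188,222). I choose the wooden one at (167,200). I'll check that with a close crop.

```bash
cat > h.py <<'E'
import numpy as np,cv2
from bench import telemetry,capture,get_calibration
from scipy.spatial.transform import Rotation as Ro
def cam(n,st=None):
    c=get_calibration(n); 
    if n!="wrist":
        R=c["R"].T; o=-R@c["t"]
    else:
        T=Ro.from_quat(st["tcp_rot"]).as_matrix(); R=T@c["mount"][:3,:3]; o=T@c["mount"][:3,3]+st["position"]
    return c,R,o
def ray(cm,u,v,z):
    c,R,o=cm; d=R@np.array([(u-c["cx"])/c["fx"],(v-c["cy"])/c["fy"],1]); return (o+d*(z-o[2])/d[2])
def proj(cm,X):
    c,R,o=cm; p=R.T@(np.array(X)-o); return np.array([c["fx"]*p[0]/p[2]+c["cx"],c["fy"]*p[1]/p[2]+c["cy"]])
E
python3 - <<'E'
from h import *
t=cv2.imread("pics/top0.png"); s=cv2.imread("pics/side0.png")
f=lambda im,x,y,w,h,k:cv2.resize(im[y:y+h,x:x+w],None,fx=k,fy=k,interpolation=cv2.INTER_CUBIC)
cv2.imwrite("pics/crop1.png",np.vstack([np.hstack([f(t,140,175,50,50,6),f(t,316,187,50,50,6)]),np.hstack([f(s,238,225,50,50,6),f(s,255,120,50,50,6)])]))
cv2.imwrite("pics/crop2.png",f(t,200,165,90,75,8))
E
```

```text
(no output)
```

View pics/crop1.png

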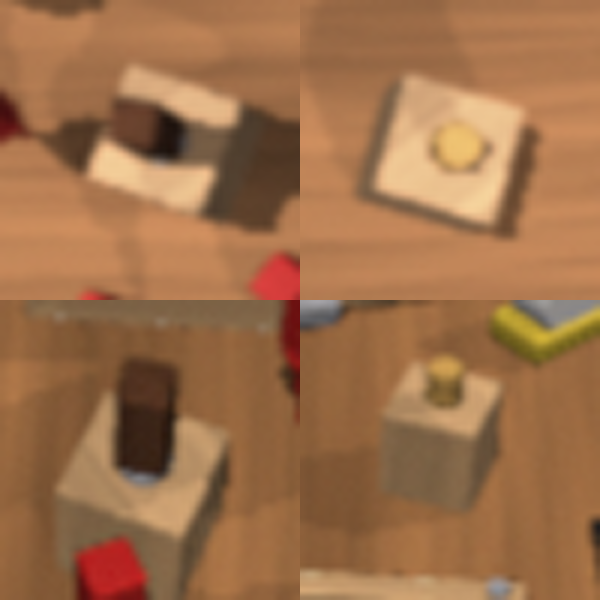

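View pics/crop2.png

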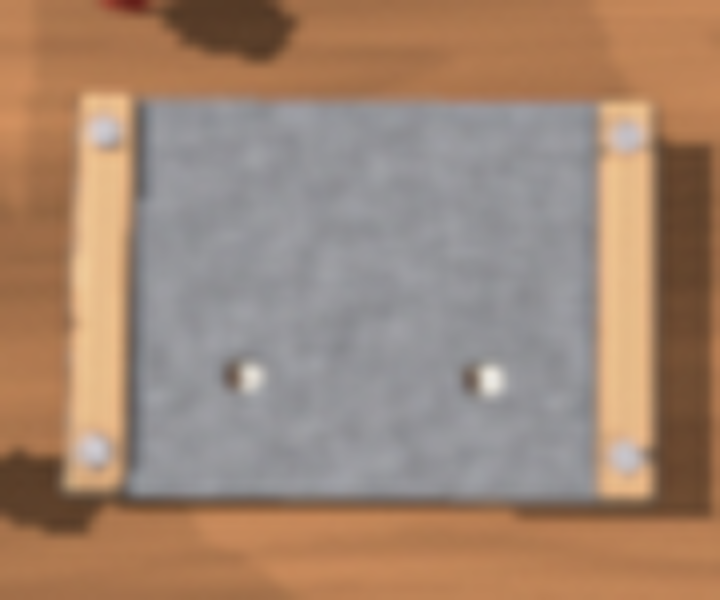

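Crops: the dark square wooden handle with a steel collar stands in the cube (choice confirmed), and the brass round head in the other cube. Both jig holes are dark on the left and white on the right, which suggests a slip towards +y; I'll check it from close by.

Run:
```python
from h import *
t=cam("top"); s=cam("side"); st=telemetry.read_state()
print("drift top", ray(t,140+137/6,175+125/6,.12), "side",ray(s,238+147/6,225+75/6,.12))
print("post top", ray(t,316+159/6,187+145/6,.084), "side",ray(s,255+145/6,120+65/6,.084))
for n,u,v in(("A",245,377),("B",486,380)): print(n,ray(t,200+u/8,165+v/8,.058))
print("corners",[ray(t,200+u/8,165+v/8,.068).round(4) for u,v in((80,94),(655,100),(655,498),(65,490))])
for u,v in((130,68),(243,100),(90,178),(198,213)): print("cube",ray(t,140+u/6,175+v/6,.06).round(4))
for u,v in((405-300,75),(525-300,107),(370-300,190),(495-300,228)): print("pcube",ray(t,316+u/6,187+v/6,.06).round(4))
R=Ro.from_quat(st["tcp_rot"]).as_matrix(); print(R.round(3))
for p in((214,159),(135,193),(158,229),(188,222)): print("red",ray(t,*p,.08).round(3))
print("tape",ray(t,396,242,.06),"jar",ray(t,375,140,.09),"brush",ray(t,390,185,.02))
```

```text
drift top [0.52736107 0.26901929 0.12      ] side [0.53056252 0.27089601 0.12      ]
post top [ 0.4722187  -0.24726799  0.084     ] side [ 0.47464586 -0.24629821  0.084     ]
A [0.48139044 0.08124192 0.058     ]
B [ 0.47766502 -0.00892963  0.058     ]
corners [array([0.5892, 0.141 , 0.068 ]), array([ 0.5805, -0.0757,  0.068 ]), array([ 0.4314, -0.0697,  0.068 ]), array([0.4406, 0.1476, 0.068 ])]
cube [0.5655 0.2889 0.06  ]
cube [0.5475 0.2316 0.06  ]
cube [0.5102 0.308  0.06  ]
cube [0.4911 0.2537 0.06  ]
pcube [ 0.5103 -0.2284  0.06  ]
pcube [ 0.4925 -0.2871  0.06  ]
pcube [ 0.4534 -0.2074  0.06  ]
pcube [ 0.4329 -0.2679  0.06  ]
[[-0.965  0.262 -0.   ]
 [ 0.262  0.965 -0.001]
 [-0.    -0.002 -1.   ]]
red [0.641 0.127 0.08 ]
red [0.544 0.362 0.08 ]
red [0.436 0.292 0.08 ]
red [0.454 0.205 0.08 ]
tape [ 0.37920587 -0.40361165  0.06      ] jar [ 0.68251936 -0.35785712  0.09      ] brush [ 0.55583243 -0.41646837  0.02      ]
```

Emit:
{"fn": "drive_tool", "kwargs": {
  "motion": [
    [[-2.9,-1.7,0],[0,0,0],0.2],
    [[-5.8,-3.4,0],[0,0,0],0.2],
    [[-8.8,-5.0,0],[0,0,0],0.2],
    [[-11.7,-6.7,0],[0,0,0],0.2],
    [[-14.6,-8.4,0],[0,0,0],0.2]
  ]
}}

```text
time_s: 0.57
position: [0.29, 0.5066, 0.2412]
tcp_rot: [0.132, 0.991, -0.0, -0.0]
force: [0.8, 0.1, -0.8]
opening: 0.0708
gripper_force: 0.0
```

Emit:
{"fn": "drive_tool", "kwargs": {
  "motion": [
    [[-2.9,-1.7,0],[0,0,0],0.2],
    [[-5.8,-3.4,0],[0,0,0],0.2],
    [[-8.8,-5.0,0],[0,0,0],0.2],
    [[-11.7,-6.7,0],[0,0,0],0.2],
    [[-14.6,-8.4,0],[0,0,0],0.2]
  ]
}}

```text
time_s: 0.98
position: [0.4089, 0.3873, 0.2414]
tcp_rot: [0.132, 0.991, -0.0, -0.0]
force: [-0.2, 0.7, -0.4]
opening: 0.0697
gripper_force: 0.0
```

Emit:
{"fn": "drive_tool", "kwargs": {
  "motion": [
    [[-3.5,-2.0,0],[0,0,0],0.2],
    [[-7,-4,0.5],[0,0,0],0.2],
    [[-10.5,-6,1],[0,0,0],0.2],
    [[-14.7,-8.3,1.5],[0,0,0],0.2],
    [[-14.7,-8.3,1.5],[0,0,0],0.2]
  ]
}}

```text
time_s: 1.4
position: [0.5333, 0.2613, 0.2256]
tcp_rot: [0.138, 0.99, -0.002, 0.001]
force: [0.3, -1.3, 0.2]
opening: 0.0693
gripper_force: 0.0
```

Run:
```python
from h import *
st=telemetry.read_state(); im=capture("wrist"); cv2.imwrite("pics/w1.png",im[:,:,::-1])
np.save("w1.npy",np.r_[st["position"],st["tcp_rot"]]); print(st["time_s"],st["position"],st["tcp_rot"],st["opening"])
w=cam("wrist",st); print(proj(w,[.5286,.2705,.12]),proj(w,[.5286,.2705,.065]))
```

```text
1.4 [0.53330713 0.2613283  0.22562976] [ 0.13753491  0.99049272 -0.00246766  0.00149572] 0.06926336776732388
[268.36880659 187.82531773] [266.79459016 171.39032543]
```

View pics/w1.png

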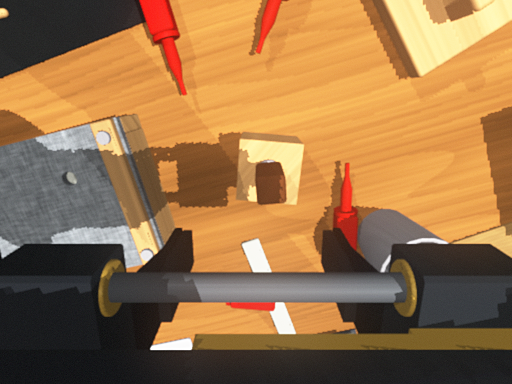

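Wrist picture: the handle top is at about (271,190), against a predicted (268,188), so the drift position holds to about 2 mm. Red tools are clear of the fingers. I'll descend.

Emit:
{"fn": "drive_tool", "kwargs": {
  "motion": [
    [[0,0,2],[0,0,0],0.2],
    [[0,0,4],[0,0,0],0.2],
    [[0,0,6],[0,0,0],0.2],
    [[0,0,7.5],[0,0,0],0.2],
    [[0,0,7.5],[0,0,0],0.2]
  ]
}}

```text
time_s: 1.87
position: [0.5252, 0.2702, 0.1478]
tcp_rot: [0.131, 0.991, -0.002, -0.003]
force: [0.1, 0.5, -0.9]
opening: 0.0694
gripper_force: 0.0
```

Run:
```python
from h import *
st=telemetry.read_state(); im=capture("wrist"); cv2.imwrite("pics/w2.png",im[60:,60:460,::-1])
print(st["time_s"],st["position"],st["tcp_rot"],st["force"])
w=cam("wrist",st); print(proj(w,[.5286,.2705,.12])-[60,60],proj(w,[.5286,.2705,.065])-[60,60],proj(w,st["position"])-[60,60])
```

```text
1.8667 [0.52516878 0.27018312 0.14777556] [ 0.13130956  0.99133555 -0.00191298 -0.00282194] [ 0.09387506  0.50939983 -0.86835056]
[200.72840283 184.22347131] [200.36395866 151.17122201] [198.5494063  203.19859549]
```

View pics/w2.png

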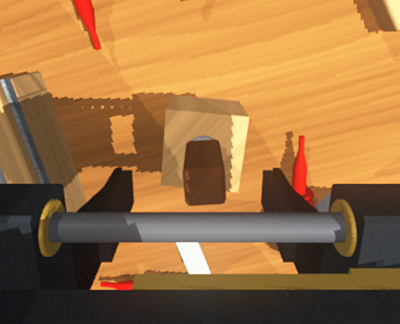

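Picture: handle top centred at about (205,186) in the crop, square to the fingers and between them; collar visible behind it.

Emit:
{"fn": "drive_tool", "kwargs": {
  "motion": [
    [[-0.2,0.2,2.5],[0,0,0],0.2],
    [[-0.2,0.2,4.5],[0,0,0],0.2],
    [[-0.2,0.2,5.4],[0,0,0],0.2],
    [[-0.2,0.2,5.4],[0,0,0],0.2],
    [[-0.2,0.2,5.4],[0,0,0],0.2]
  ]
}}

```text
time_s: 2.33
position: [0.5308, 0.2721, 0.0985]
tcp_rot: [0.132, 0.991, 0.0, 0.0]
force: [-0.4, 0.6, 1.7]
opening: 0.07
gripper_force: 0.0
```

Emit:
{"fn": "drive_tool", "kwargs": {
  "motion": [
    [[0,0,0],[0,0,0],1],
    [[0,0,0],[0,0,0],1],
    [[0,0,0],[0,0,0],1],
    [[0,0,0],[0,0,0],1],
    [[0,0,0],[0,0,0],1]
  ]
}}

```text
time_s: 2.75
position: [0.5309, 0.2718, 0.0982]
tcp_rot: [0.132, 0.991, 0.0, 0.0]
force: [0.4, 0.4, -0.4]
opening: 0.0437
gripper_force: 0.0
```

Emit:
{"fn": "drive_tool", "kwargs": {
  "motion": [
    [[0,0,0],[0,0,0],1],
    [[0,0,0],[0,0,0],1],
    [[0,0,0],[0,0,0],1],
    [[0,0,0],[0,0,0],1],
    [[0,0,0],[0,0,0],1]
  ]
}}

```text
time_s: 3.17
position: [0.5307, 0.2718, 0.0976]
tcp_rot: [0.132, 0.991, 0.0, 0.0]
force: [0.7, 1.1, 0.2]
opening: 0.024
gripper_force: 29.9
```

Emit:
{"fn": "drive_tool", "kwargs": {
  "motion": [
    [[0,0,-1],[0,0,0],1],
    [[0,0,-3],[0,0,0],1],
    [[0,0,-5],[0,0,0],1],
    [[0,0,-7],[0,0,0],1],
    [[0,0,-8],[0,0,0],1]
  ]
}}

```text
time_s: 3.58
position: [0.5315, 0.2718, 0.1806]
tcp_rot: [0.132, 0.991, 0.001, 0.001]
force: [0.9, -0.0, -1.4]
opening: 0.0236
gripper_force: 29.9
```

Emit:
{"fn": "drive_tool", "kwargs": {
  "motion": [
    [[0,-3,0],[0,0,0],1],
    [[0,-6,0],[0,0,0],1],
    [[0,-9,0],[0,0,0],1],
    [[0,-12,0],[0,0,0],1],
    [[0,-15,0],[0,0,0],1]
  ]
}}

```text
time_s: 4.0
position: [0.4904, 0.1253, 0.1774]
tcp_rot: [0.132, 0.991, -0.0, -0.0]
force: [-0.4, -0.3, -0.7]
opening: 0.0237
gripper_force: 29.9
```

Emit:
{"fn": "drive_tool", "kwargs": {
  "motion": [
    [[-0.1,-2,0],[0,0,-4],1],
    [[-0.2,-3.5,0],[0,0,-8],1],
    [[-0.28,-4.6,0],[0,0,-12.8],1],
    [[-0.28,-4.6,0],[0,0,-12.8],1],
    [[-0.28,-4.6,0],[0,0,-12.8],1]
  ]
}}

```text
time_s: 4.42
position: [0.4818, 0.0815, 0.1776]
tcp_rot: [0.022, 1.0, 0.0, -0.0]
force: [-0.2, 0.9, -1.7]
opening: 0.0239
gripper_force: 29.9
```

Run:
```python
from h import *
st=telemetry.read_state(); im=capture("wrist")
print(st["time_s"],st["position"],st["tcp_rot"],st["force"],st["opening"])
w=cam("wrist",st)
for n,p in(("a",[.4818,.0816,.058]),("b",[.4782,-.0085,.058])): print(n,proj(w,p))
u,v=proj(w,[.48,.045,.058]).astype(int)
tp=capture("top")[195:230,215:280]; sd=capture("side")[165:235,235:305]
A=cv2.resize(tp,(390,210),interpolation=cv2.INTER_CUBIC); B=cv2.resize(sd,(390,390),interpolation=cv2.INTER_CUBIC)
C=np.zeros((600,390+410,3),np.uint8); C[:210,:390]=A; C[210:,:390]=B
C[:384,390:]=im[:,51:461]; cv2.imwrite("pics/c3.png",C[:,:,::-1])
```

```text
4.4167 [0.48184936 0.08152508 0.17763502] [ 2.24755957e-02  9.99747350e-01  2.85698893e-04 -4.88949795e-05] [-0.24436418  0.91750385 -1.7066082 ] 0.02385721573912986
a [258.24955537 191.88987773]
b [149.88073963 192.39120856]
```

View pics/c3.png

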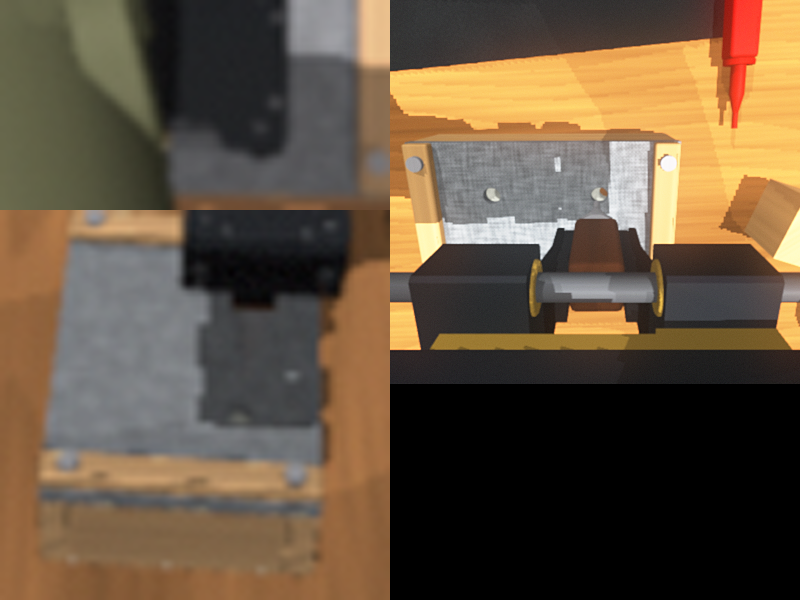

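Picture: in the wrist view hole a is at about (260,194) and hole b at about (151,195) in full-frame pixels, close to prediction. In each the white block face shows on the left (-y) and dark on the right (+y). I'll get these as numbers.

Run:
```python
from h import *
st=telemetry.read_state(); w=cam("wrist",st)
im=cv2.imread("pics/c3.png")[:384,390:]
g=im.astype(int)
for cx in(209,100):
    p=g[183:206,cx-12:cx+13]; print((p.sum(2)//30).tolist().__str__().replace("],","\n"))
print(ray(w,260,194,.058),ray(w,151,195,.058))
for u,v in((12,145),(290,143)): print(ray(w,u+51,v,.068))
```

```text
[[12, 12, 12, 12, 13, 13, 14, 14, 14, 13, 13, 12, 12, 12, 12, 12, 13, 13, 13, 12, 13, 16, 18, 20, 23
 [13, 12, 13, 13, 13, 13, 14, 14, 14, 13, 13, 12, 12, 12, 13, 13, 13, 14, 14, 12, 13, 17, 19, 20, 23
 [14, 13, 13, 13, 14, 14, 14, 15, 15, 14, 13, 13, 13, 13, 13, 14, 14, 14, 14, 13, 14, 18, 20, 21, 22
 [14, 14, 14, 14, 15, 15, 15, 15, 16, 15, 14, 13, 13, 13, 13, 14, 14, 14, 14, 13, 13, 17, 20, 20, 22
 [14, 13, 14, 14, 14, 14, 15, 14, 14, 14, 15, 15, 15, 13, 12, 12, 13, 14, 14, 12, 13, 17, 19, 19, 21
 [14, 14, 14, 14, 14, 14, 14, 14, 16, 17, 17, 19, 18, 14, 11, 10, 11, 13, 13, 13, 13, 18, 20, 20, 21
 [14, 14, 13, 13, 13, 13, 13, 16, 18, 19, 19, 19, 17, 12, 10, 10, 10, 11, 12, 13, 13, 19, 22, 22, 22
 [13, 13, 13, 12, 12, 13, 16, 18, 19, 19, 19, 19, 15, 11, 10, 10, 10, 10, 11, 12, 14, 20, 23, 21, 22
 [13, 12, 13, 12, 12, 15, 18, 19, 19, 19, 19, 18, 15, 10, 10, 10, 10, 10, 10, 10, 13, 19, 22, 22, 22
 [13, 13, 13, 12, 14, 17, 19, 19, 19, 18, 19, 18, 15, 11, 10, 10, 10, 10, 10, 10, 12, 18, 23, 22, 22
 [13, 13, 12, 12, 15, 19, 19, 19, 19, 19, 19, 18, 16, 13, 11, 10, 10, 10, 10, 9, 11, 17, 2
[... 2955 characters left out ...]
1, 16, 20, 21, 22, 22, 21, 21, 19, 15, 12, 12, 11
 [13, 13, 14, 13, 13, 13, 13, 13, 11, 10, 10, 9, 9, 10, 11, 14, 16, 16, 16, 15, 13, 13, 13, 13, 12
 [13, 13, 13, 12, 12, 12, 13, 13, 12, 12, 11, 10, 10, 10, 10, 10, 11, 11, 12, 12, 13, 13, 14, 14, 13
 [13, 13, 13, 13, 12, 12, 13, 13, 13, 13, 12, 12, 11, 11, 12, 12, 12, 13, 12, 13, 13, 13, 13, 13, 13
 [13, 13, 14, 13, 12, 12, 13, 13, 12, 13, 13, 13, 13, 13, 13, 13, 14, 14, 13, 13, 13, 13, 12, 13, 13
 [12, 12, 12, 12, 12, 12, 13, 13, 13, 13, 13, 13, 13, 12, 13, 14, 14, 13, 13, 13, 13, 12, 13, 13, 13]]
[0.48382896 0.08433053 0.058     ] [ 0.48098187 -0.00650948  0.058     ]
[ 0.43523648 -0.06505851  0.068     ]
[0.44247112 0.14784893 0.068     ]
```

Numbers: in hole a the block-hole edge lies near the middle, with the dark hole on the +y side, and hole b agrees after parallax. So the slip is to +y. I'll lower the tip about 5 mm into hole a, above the block, to feel the cover's walls.

Emit:
{"fn": "drive_tool", "kwargs": {
  "motion": [
    [[-0.1,0.15,1],[0,0,0],1],
    [[-0.1,0.15,2],[0,0,0],1],
    [[-0.1,0.15,2.6],[0,0,0],1],
    [[-0.1,0.15,3.0],[0,0,0],1],
    [[-0.1,0.15,3.3],[0,0,0],1]
  ]
}}

```text
time_s: 4.98
position: [0.4825, 0.0832, 0.1433]
tcp_rot: [0.021, 1.0, -0.0, -0.001]
force: [-0.2, 0.3, -0.8]
opening: 0.0236
gripper_force: 29.9
```

Emit:
{"fn": "drive_tool", "kwargs": {
  "motion": [
    [[0,0.1,0],[0,0,0],1],
    [[0,0.2,0],[0,0,0],1],
    [[0,0.3,0],[0,0,0],1]
  ]
}}

```text
time_s: 5.23
position: [0.4835, 0.0864, 0.1449]
tcp_rot: [0.021, 1.0, 0.0, 0.0]
force: [-1.3, 0.1, -1.5]
opening: 0.0241
gripper_force: 29.9
```

Emit:
{"fn": "drive_tool", "kwargs": {
  "motion": [
    [[0,0.05,0],[0,0,0],1],
    [[0,0.1,0],[0,0,0],1],
    [[0,0.1,0],[0,0,0],1]
  ]
}}

```text
time_s: 5.48
position: [0.4834, 0.0874, 0.1448]
tcp_rot: [0.021, 1.0, 0.0, 0.0]
force: [0.0, 0.5, -1.3]
opening: 0.024
gripper_force: 29.9
```

Emit:
{"fn": "drive_tool", "kwargs": {
  "motion": [
    [[0,0.05,0],[0,0,0],1],
    [[0,0.1,0],[0,0,0],1],
    [[0,0.1,0],[0,0,0],1]
  ]
}}

```text
time_s: 5.73
position: [0.4833, 0.0883, 0.1446]
tcp_rot: [0.021, 1.0, 0.0, 0.0]
force: [-0.1, -1.3, -1.5]
opening: 0.0239
gripper_force: 29.9
```

Emit:
{"fn": "drive_tool", "kwargs": {
  "motion": [
    [[0,0.05,0],[0,0,0],1],
    [[0,0.1,0],[0,0,0],1],
    [[0,0.1,0],[0,0,0],1]
  ]
}}

```text
time_s: 5.98
position: [0.4834, 0.0886, 0.1446]
tcp_rot: [0.021, 1.0, -0.0, -0.0]
force: [-0.1, -1.8, -0.6]
opening: 0.0234
gripper_force: 29.9
```

Emit:
{"fn": "drive_tool", "kwargs": {
  "motion": [
    [[0,0,0],[0,0,0],1]
  ]
}}

```text
time_s: 6.07
position: [0.4833, 0.0886, 0.1445]
tcp_rot: [0.021, 1.0, -0.0, -0.0]
force: [-0.7, -1.1, -0.9]
opening: 0.0237
gripper_force: 29.9
```

Emit:
{"fn": "drive_tool", "kwargs": {
  "motion": [
    [[0,0.05,0],[0,0,0],1],
    [[0,0.1,0],[0,0,0],1],
    [[0,0.1,0],[0,0,0],1],
    [[0,0.1,0],[0,0,0],1]
  ]
}}

```text
time_s: 6.4
position: [0.4834, 0.089, 0.1445]
tcp_rot: [0.021, 1.0, -0.001, -0.0]
force: [-1.0, -4.9, 0.7]
opening: 0.0238
gripper_force: 29.9
```

Emit:
{"fn": "drive_tool", "kwargs": {
  "motion": [
    [[0,-0.2,0],[0,0,0],1],
    [[0,-0.4,0],[0,0,0],1],
    [[0,-0.6,0],[0,0,0],1],
    [[0,-0.8,0],[0,0,0],1],
    [[0,-0.8,0],[0,0,0],1]
  ]
}}

```text
time_s: 6.82
position: [0.483, 0.0823, 0.1446]
tcp_rot: [0.021, 1.0, 0.0, 0.0]
force: [-0.3, -0.1, -1.1]
opening: 0.0235
gripper_force: 29.9
```

Emit:
{"fn": "drive_tool", "kwargs": {
  "motion": [
    [[0,-0.05,0],[0,0,0],1],
    [[0,-0.1,0],[0,0,0],1],
    [[0,-0.15,0],[0,0,0],1],
    [[0,-0.15,0],[0,0,0],1]
  ]
}}

```text
time_s: 7.15
position: [0.483, 0.0807, 0.1446]
tcp_rot: [0.021, 1.0, 0.0, 0.0]
force: [0.4, -0.3, -1.6]
opening: 0.0236
gripper_force: 29.9
```

Emit:
{"fn": "drive_tool", "kwargs": {
  "motion": [
    [[0,-0.05,0],[0,0,0],1],
    [[0,-0.1,0],[0,0,0],1],
    [[0,-0.1,0],[0,0,0],1]
  ]
}}

```text
time_s: 7.4
position: [0.483, 0.0796, 0.1446]
tcp_rot: [0.021, 1.0, 0.0, 0.0]
force: [0.4, -0.8, -1.2]
opening: 0.0239
gripper_force: 29.9
```

Emit:
{"fn": "drive_tool", "kwargs": {
  "motion": [
    [[0,-0.05,0],[0,0,0],1],
    [[0,-0.1,0],[0,0,0],1],
    [[0,-0.1,0],[0,0,0],1]
  ]
}}

```text
time_s: 7.65
position: [0.4829, 0.0793, 0.1446]
tcp_rot: [0.021, 1.0, 0.001, 0.0]
force: [-0.2, 1.8, -1.9]
opening: 0.0239
gripper_force: 29.9
```

Emit:
{"fn": "drive_tool", "kwargs": {
  "motion": [
    [[0,-0.05,0],[0,0,0],1],
    [[0,-0.05,0],[0,0,0],1],
    [[0,-0.05,0],[0,0,0],1]
  ]
}}

```text
time_s: 7.9
position: [0.4829, 0.0791, 0.1446]
tcp_rot: [0.02, 1.0, 0.001, 0.0]
force: [-0.0, 3.4, -2.8]
opening: 0.0235
gripper_force: 29.9
```

Emit:
{"fn": "drive_tool", "kwargs": {
  "motion": [
    [[0,0.3,0],[0,0,0],1],
    [[0,0.6,0],[0,0,0],1],
    [[-0.2,0.6,0],[0,0,0],1],
    [[-0.35,0.6,0],[0,0,0],1],
    [[-0.35,0.6,0],[0,0,0],1]
  ]
}}

```text
time_s: 8.32
position: [0.487, 0.0835, 0.1446]
tcp_rot: [0.021, 1.0, -0.0, 0.0]
force: [-0.7, 0.3, -0.7]
opening: 0.0238
gripper_force: 29.9
```

Emit:
{"fn": "drive_tool", "kwargs": {
  "motion": [
    [[-0.05,0,0],[0,0,0],1],
    [[-0.1,0,0],[0,0,0],1],
    [[-0.1,0,0],[0,0,0],1]
  ]
}}

```text
time_s: 8.57
position: [0.4877, 0.0838, 0.1446]
tcp_rot: [0.021, 1.0, -0.0, 0.0]
force: [-0.1, -0.0, -0.4]
opening: 0.0239
gripper_force: 29.9
```

Emit:
{"fn": "drive_tool", "kwargs": {
  "motion": [
    [[-0.05,0,0],[0,0,0],1],
    [[-0.1,0,0],[0,0,0],1],
    [[-0.1,0,0],[0,0,0],1]
  ]
}}

```text
time_s: 8.82
position: [0.4887, 0.0839, 0.1446]
tcp_rot: [0.021, 1.0, 0.0, 0.0]
force: [0.0, 0.2, -1.2]
opening: 0.0241
gripper_force: 29.9
```

Emit:
{"fn": "drive_tool", "kwargs": {
  "motion": [
    [[-0.05,0,0],[0,0,0],1],
    [[-0.1,0,0],[0,0,0],1],
    [[-0.1,0,0],[0,0,0],1]
  ]
}}

```text
time_s: 9.07
position: [0.4893, 0.084, 0.1445]
tcp_rot: [0.021, 1.0, -0.0, -0.0]
force: [-0.2, 1.3, -1.2]
opening: 0.024
gripper_force: 29.9
```

Emit:
{"fn": "drive_tool", "kwargs": {
  "motion": [
    [[-0.05,0,0],[0,0,0],1],
    [[-0.05,0,0],[0,0,0],1],
    [[-0.05,0,0],[0,0,0],1]
  ]
}}

```text
time_s: 9.32
position: [0.4896, 0.0839, 0.1444]
tcp_rot: [0.021, 1.0, -0.0, -0.001]
force: [-3.1, 0.3, 0.3]
opening: 0.0242
gripper_force: 29.9
```

Emit:
{"fn": "drive_tool", "kwargs": {
  "motion": [
    [[0.3,0,0],[0,0,0],1],
    [[0.6,0,0],[0,0,0],1],
    [[0.8,0,0],[0,0,0],1],
    [[0.9,0,0],[0,0,0],1],
    [[0.9,0,0],[0,0,0],1]
  ]
}}

```text
time_s: 9.73
position: [0.4811, 0.0843, 0.1447]
tcp_rot: [0.021, 1.0, 0.0, 0.0]
force: [0.2, 0.4, -1.2]
opening: 0.0238
gripper_force: 29.9
```

Emit:
{"fn": "drive_tool", "kwargs": {
  "motion": [
    [[0.05,0,0],[0,0,0],1],
    [[0.1,0,0],[0,0,0],1],
    [[0.1,0,0],[0,0,0],1]
  ]
}}

```text
time_s: 9.98
position: [0.4802, 0.0843, 0.1446]
tcp_rot: [0.021, 1.0, 0.0, 0.0]
force: [0.1, -0.1, -2.0]
opening: 0.0237
gripper_force: 29.9
```

Emit:
{"fn": "drive_tool", "kwargs": {
  "motion": [
    [[0.05,0,0],[0,0,0],1],
    [[0.05,0,0],[0,0,0],1],
    [[0.05,0,0],[0,0,0],1]
  ]
}}

```text
time_s: 10.23
position: [0.4799, 0.0843, 0.1446]
tcp_rot: [0.021, 1.0, 0.0, 0.0]
force: [0.8, 0.4, -2.0]
opening: 0.0237
gripper_force: 29.9
```

Emit:
{"fn": "drive_tool", "kwargs": {
  "motion": [
    [[-0.24,0.0,0],[0,0,0],1],
    [[-0.48,0.0,0],[0,0,0],1],
    [[-0.48,0.17,0],[0,0,0],1],
    [[-0.48,0.35,0],[0,0,0],1],
    [[-0.48,0.35,0],[0,0,0],1]
  ]
}}

```text
time_s: 10.65
position: [0.4845, 0.0882, 0.1445]
tcp_rot: [0.02, 1.0, 0.0, -0.0]
force: [0.4, -0.1, -2.2]
opening: 0.0242
gripper_force: 29.9
```

Emit:
{"fn": "drive_tool", "kwargs": {
  "motion": [
    [[0,0,0.1],[0,0,0],1],
    [[0,0,0.2],[0,0,0],1],
    [[0,0,0.3],[0,0,0],1],
    [[0,0,0.4],[0,0,0],1],
    [[0,0,0.4],[0,0,0],1]
  ]
}}

```text
time_s: 11.07
position: [0.4844, 0.0875, 0.1403]
tcp_rot: [0.021, 1.0, -0.0, -0.0]
force: [-0.2, 0.3, -1.4]
opening: 0.0235
gripper_force: 29.9
```

Emit:
{"fn": "drive_tool", "kwargs": {
  "motion": [
    [[0,0,0.05],[0,0,0],1],
    [[0,0,0.1],[0,0,0],1],
    [[0,0,0.15],[0,0,0],1],
    [[0,0,0.15],[0,0,0],1]
  ]
}}

```text
time_s: 11.4
position: [0.4845, 0.0876, 0.139]
tcp_rot: [0.021, 1.0, 0.0, -0.0]
force: [1.1, -0.2, -1.6]
opening: 0.0237
gripper_force: 29.9
```

Emit:
{"fn": "drive_tool", "kwargs": {
  "motion": [
    [[0,0,0.05],[0,0,0],1],
    [[0,0,0.1],[0,0,0],1],
    [[0,0,0.2],[0,0,0],1],
    [[0,0,0.2],[0,0,0],1]
  ]
}}

```text
time_s: 11.73
position: [0.4844, 0.0876, 0.1369]
tcp_rot: [0.021, 1.0, -0.0, -0.0]
force: [0.7, 0.2, -1.4]
opening: 0.0236
gripper_force: 29.9
```

Emit:
{"fn": "drive_tool", "kwargs": {
  "motion": [
    [[0,0,0.05],[0,0,0],1],
    [[0,0,0.1],[0,0,0],1],
    [[0,0,0.2],[0,0,0],1],
    [[0,0,0.2],[0,0,0],1]
  ]
}}

```text
time_s: 12.07
position: [0.4845, 0.0876, 0.1349]
tcp_rot: [0.021, 1.0, -0.0, -0.0]
force: [0.3, -0.3, -2.1]
opening: 0.0239
gripper_force: 29.9
```

The tip has entered the block's hole. Now I'll draw the block to -y.

Emit:
{"fn": "drive_tool", "kwargs": {
  "motion": [
    [[0,-0.08,0],[0,0,0],1],
    [[0,-0.16,0],[0,0,0],1],
    [[0,-0.24,0],[0,0,0],1],
    [[0,-0.32,0],[0,0,0],1],
    [[0,-0.36,0],[0,0,0],1]
  ]
}}

```text
time_s: 12.48
position: [0.4845, 0.085, 0.1352]
tcp_rot: [0.021, 1.0, 0.001, 0.0]
force: [-0.0, 2.5, -1.8]
opening: 0.024
gripper_force: 29.9
```

Emit:
{"fn": "drive_tool", "kwargs": {
  "motion": [
    [[0,-0.05,0],[0,0,0],1],
    [[0,-0.05,0],[0,0,0],1]
  ]
}}

```text
time_s: 12.65
position: [0.4844, 0.084, 0.1352]
tcp_rot: [0.021, 1.0, 0.0, 0.0]
force: [0.3, 3.5, -1.8]
opening: 0.024
gripper_force: 29.9
```

Emit:
{"fn": "drive_tool", "kwargs": {
  "motion": [
    [[0,0,0.1],[0,0,0],1],
    [[0,0,0.2],[0,0,0],1],
    [[0,0,0.3],[0,0,0],1],
    [[0,0,0.4],[0,0,0],1]
  ]
}}

```text
time_s: 12.98
position: [0.4848, 0.0836, 0.1313]
tcp_rot: [0.021, 1.0, 0.0, 0.0]
force: [0.1, 2.9, 0.5]
opening: 0.0238
gripper_force: 29.9
```

Emit:
{"fn": "drive_tool", "kwargs": {
  "motion": [
    [[0,0,0.1],[0,0,0],1],
    [[0,0,0.2],[0,0,0],1],
    [[0,0,0.3],[0,0,0],1],
    [[0,0,0.4],[0,0,0],1],
    [[0,0,0.5],[0,0,0],1]
  ]
}}

```text
time_s: 13.4
position: [0.4844, 0.0835, 0.126]
tcp_rot: [0.021, 1.0, 0.0, 0.0]
force: [0.7, 3.1, 0.2]
opening: 0.0236
gripper_force: 29.9
```

Emit:
{"fn": "drive_tool", "kwargs": {
  "motion": [
    [[0,0,0.1],[0,0,0],1],
    [[0,0,0.2],[0,0,0],1],
    [[0,0,0.3],[0,0,0],1],
    [[0,0,0.4],[0,0,0],1]
  ]
}}

```text
time_s: 13.73
position: [0.4845, 0.0836, 0.1222]
tcp_rot: [0.021, 1.0, 0.0, 0.0]
force: [-0.4, 3.2, 1.0]
opening: 0.0239
gripper_force: 29.9
```

Emit:
{"fn": "drive_tool", "kwargs": {
  "motion": [
    [[0,0.03,0],[0,0,0],1],
    [[0,0.03,0.1],[0,0,0],1],
    [[0,0.03,0.2],[0,0,0],1],
    [[0,0.03,0.3],[0,0,0],1]
  ]
}}

```text
time_s: 14.07
position: [0.4845, 0.0839, 0.1191]
tcp_rot: [0.021, 1.0, 0.0, 0.0]
force: [-0.2, 3.0, 2.0]
opening: 0.0238
gripper_force: 29.9
```

Emit:
{"fn": "drive_tool", "kwargs": {
  "motion": [
    [[0,0,0.1],[0,0,0],1],
    [[0,0,0.2],[0,0,0],1],
    [[0,0,0.3],[0,0,0],1],
    [[0,0,0.3],[0,0,0],1]
  ]
}}

```text
time_s: 14.4
position: [0.4844, 0.0838, 0.1159]
tcp_rot: [0.021, 1.0, -0.0, 0.0]
force: [0.9, 2.0, 1.6]
opening: 0.0241
gripper_force: 29.9
```

Emit:
{"fn": "drive_tool", "kwargs": {
  "motion": [
    [[0,0,0.1],[0,0,0],1],
    [[0,0,0.2],[0,0,0],1],
    [[0,0,0.3],[0,0,0],1],
    [[0,0,0.4],[0,0,0],1]
  ]
}}

```text
time_s: 14.73
position: [0.4845, 0.0839, 0.112]
tcp_rot: [0.021, 1.0, 0.0, 0.0]
force: [-0.2, 3.0, 2.3]
opening: 0.0239
gripper_force: 29.9
```

Emit:
{"fn": "drive_tool", "kwargs": {
  "motion": [
    [[0,0,0.1],[0,0,0],1],
    [[0,0,0.2],[0,0,0],1],
    [[0,0,0.3],[0,0,0],1]
  ]
}}

```text
time_s: 14.98
position: [0.4844, 0.0838, 0.1089]
tcp_rot: [0.021, 1.0, -0.0, 0.0]
force: [0.7, 2.7, 0.9]
opening: 0.0241
gripper_force: 29.9
```

Emit:
{"fn": "drive_tool", "kwargs": {
  "motion": [
    [[0,0,0.1],[0,0,0],1],
    [[0,0,0.2],[0,0,0],1],
    [[0,0,0.3],[0,0,0],1],
    [[0,0,0.4],[0,0,0],1],
    [[0,0,0.5],[0,0,0],1]
  ]
}}

```text
time_s: 15.4
position: [0.4844, 0.0838, 0.1039]
tcp_rot: [0.021, 1.0, -0.0, -0.0]
force: [0.4, 3.2, -0.1]
opening: 0.0241
gripper_force: 29.9
```

Emit:
{"fn": "drive_tool", "kwargs": {
  "motion": [
    [[0,0,0.1],[0,0,0],1],
    [[0,0,0.2],[0,0,0],1],
    [[0,0,0.3],[0,0,0],1],
    [[0,0,0.4],[0,0,0],1],
    [[0,0,0.5],[0,0,0],1]
  ]
}}

```text
time_s: 15.82
position: [0.4844, 0.0838, 0.099]
tcp_rot: [0.021, 1.0, 0.0, 0.0]
force: [0.9, 2.3, 0.8]
opening: 0.024
gripper_force: 29.9
```

Emit:
{"fn": "drive_tool", "kwargs": {
  "motion": [
    [[0,0,0.1],[0,0,0],1],
    [[0,0,0.2],[0,0,0],1],
    [[0,0,0.2],[0,0,0],1]
  ]
}}

```text
time_s: 16.07
position: [0.4844, 0.0838, 0.0969]
tcp_rot: [0.021, 1.0, -0.0, 0.0]
force: [1.3, 3.0, -0.3]
opening: 0.0237
gripper_force: 29.9
```

Emit:
{"fn": "drive_tool", "kwargs": {
  "motion": [
    [[0,0,0.05],[0,0,0],1],
    [[0,0,0.1],[0,0,0],1],
    [[0,0,0.1],[0,0,0],1]
  ]
}}

```text
time_s: 16.32
position: [0.4844, 0.0838, 0.096]
tcp_rot: [0.021, 1.0, -0.0, -0.0]
force: [1.6, 2.2, -0.3]
opening: 0.0237
gripper_force: 29.9
```

Emit:
{"fn": "drive_tool", "kwargs": {
  "motion": [
    [[0,0,0.05],[0,0,0],1],
    [[0,0,0.1],[0,0,0],1],
    [[0,0,0.1],[0,0,0],1]
  ]
}}

```text
time_s: 16.57
position: [0.4845, 0.0838, 0.0956]
tcp_rot: [0.021, 1.0, 0.0, -0.0]
force: [-0.5, 2.2, 4.8]
opening: 0.0236
gripper_force: 29.9
```

Drift home (z as predicted, light contact). I'll ease off, release and rise.

Emit:
{"fn": "drive_tool", "kwargs": {
  "motion": [
    [[0,0,-0.05],[0,0,0],1],
    [[0,0,-0.05],[0,0,0],0.4],
    [[0,0,-0.05],[0,0,0],0.4],
    [[0,0,-0.05],[0,0,0],0.4],
    [[0,0,-0.05],[0,0,0],0.4]
  ]
}}

```text
time_s: 16.98
position: [0.484, 0.0831, 0.0952]
tcp_rot: [0.021, 1.0, -0.0, -0.0]
force: [-0.3, -0.8, -0.2]
opening: 0.0432
gripper_force: 0.0
```

Emit:
{"fn": "drive_tool", "kwargs": {
  "motion": [
    [[0,0,0],[0,0,0],0.4],
    [[0,0,0],[0,0,0],0.4],
    [[0,0,-1.5],[0,0,0],0.4],
    [[0,0,-4],[0,0,0],0.4],
    [[0,0,-7.5],[0,0,0],0.4]
  ]
}}

```text
time_s: 17.4
position: [0.4823, 0.0832, 0.169]
tcp_rot: [0.021, 1.0, -0.001, -0.003]
force: [0.8, 1.1, -0.2]
opening: 0.0521
gripper_force: 0.0
```

Emit:
{"fn": "drive_tool", "kwargs": {
  "motion": [
    [[0,-3.5,-0.5],[0,0,0],0.4],
    [[0,-7,-0.5],[0,0,0],0.4],
    [[0,-10.5,-0.5],[0,0,0],0.4],
    [[0,-14,-0.5],[0,0,0],0.4],
    [[0,-14,-0.5],[0,0,0],0.4]
  ]
}}

```text
time_s: 17.82
position: [0.4779, -0.0641, 0.1761]
tcp_rot: [0.026, 1.0, -0.002, 0.0]
force: [-0.1, -0.2, 0.2]
opening: 0.0524
gripper_force: 0.0
```

Run:
```python
from h import *
st=telemetry.read_state(); im=capture("wrist")
print(st["time_s"],st["position"],st["tcp_rot"],st["force"],st["opening"])
w=cam("wrist",st)
for n,p in(("a",[.4838,.0843,.118]),("b",[.481,-.0062,.058]),("post",[.475,-.2455,.084])): print(n,proj(w,p))
cv2.imwrite("pics/w4.png",im[:,:,::-1])
```

```text
17.8167 [ 0.4778681  -0.06413417  0.17607205] [ 2.57111023e-02  9.99668127e-01 -1.53572399e-03  4.66276842e-04] [-0.05374529 -0.17810713  0.1717318 ] 0.0523838844940479
a [487.47091447 217.10100836]
b [328.91177861 192.59942107]
post [ 20.02370693 210.17583517]
```

View pics/w4.png

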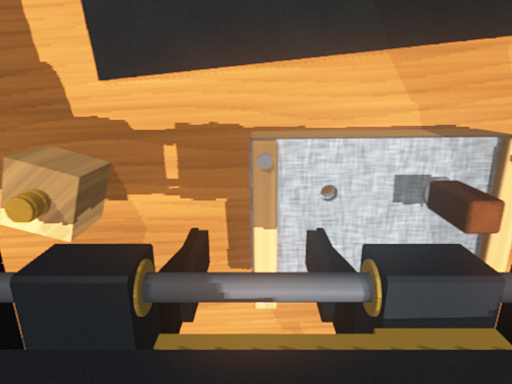

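Picture: the drift stands home at about (465,205), hole b is at (328,191) and the post head at (21,206), all close to prediction. Now to the post.

Emit:
{"fn": "drive_tool", "kwargs": {
  "motion": [
    [[0,-3.5,0],[0,0,0],0.4],
    [[0,-7,0],[0,0,0],0.4],
    [[0,-10.5,0],[0,0,0],0.4],
    [[0,-14,0],[0,0,0],0.4],
    [[0,-16,0],[0,0,0],0.4]
  ]
}}

```text
time_s: 18.28
position: [0.4716, -0.219, 0.1758]
tcp_rot: [0.022, 1.0, -0.001, 0.0]
force: [0.1, -0.2, -0.1]
opening: 0.0518
gripper_force: 0.0
```

Emit:
{"fn": "drive_tool", "kwargs": {
  "motion": [
    [[0,0,1],[0,0,0],0.4],
    [[0,0,2],[0,0,0],0.4],
    [[0,0,3],[0,0,0],0.4],
    [[0,0,3],[0,0,0],0.4]
  ]
}}

```text
time_s: 18.62
position: [0.4709, -0.213, 0.1426]
tcp_rot: [0.019, 1.0, 0.001, -0.002]
force: [-0.4, 1.2, -0.9]
opening: 0.0524
gripper_force: 0.0
```

Run:
```python
from h import *
st=telemetry.read_state(); im=capture("wrist")
print(st["time_s"],st["position"],st["tcp_rot"],st["force"],st["opening"])
w=cam("wrist",st); print("post",proj(w,[.475,-.2455,.084]))
hsv=cv2.cvtColor(im,cv2.COLOR_RGB2HSV); m=cv2.inRange(hsv,(15,150,90),(32,255,255)); m[:100]=0;m[240:]=0
n,l,s,c=cv2.connectedComponentsWithStats(m)
for i in range(1,n):
    if s[i,4]>100: print(s[i],c[i],ray(w,*c[i],.084))
cv2.imwrite("pics/w5.png",im[:,:,::-1])
```

```text
18.6167 [ 0.47085039 -0.21296596  0.14258805] [ 1.91051305e-02  9.99814146e-01  9.63909656e-04 -2.39567312e-03] [-0.38056341  1.19032356 -0.89914655] 0.05237313864840884
post [209.17325872 227.04327478]
[   7  100   64   61 2021] [ 39.82187036 129.7827808 ] [ 0.40787419 -0.34272113  0.084     ]
[   78   100   434   140 27211] [311.70809599 149.88041601] [ 0.42640315 -0.17840584  0.084     ]
[   0  197  169   43 4466] [ 88.49910434 223.85512763] [ 0.46970004 -0.32457792  0.084     ]
[189 201  38  39 991] [209.20080727 219.10696266] [ 0.46941702 -0.24503549  0.084     ]
```

View pics/w5.png

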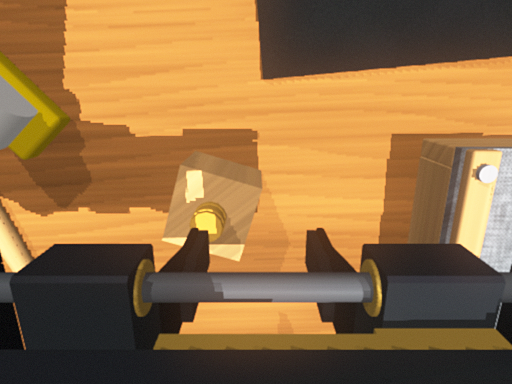

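Picture: post head top at about (208,224), predicted (209,227), so the position is good. That was my last view.

Emit:
{"fn": "drive_tool", "kwargs": {
  "motion": [
    [[-0.2,-1.6,0],[0,0,0],0.4],
    [[-0.48,-3.2,0],[0,0,0],0.4],
    [[-0.48,-3.2,0],[0,0,0],0.4],
    [[-0.48,-3.2,0],[0,0,0],0.4],
    [[-0.48,-3.2,0],[0,0,0],0.4]
  ]
}}

```text
time_s: 19.08
position: [0.4758, -0.2466, 0.1455]
tcp_rot: [0.02, 1.0, 0.001, -0.0]
force: [0.1, 0.3, -0.2]
opening: 0.052
gripper_force: 0.0
```

Emit:
{"fn": "drive_tool", "kwargs": {
  "motion": [
    [[0.1,0.1,2],[0,0,0],0.4],
    [[0.1,0.1,4],[0,0,0],0.4],
    [[0.1,0.1,5.5],[0,0,0],0.4],
    [[0.1,0.1,6.25],[0,0,0],0.4],
    [[0.1,0.1,6.25],[0,0,0],0.4]
  ]
}}

```text
time_s: 19.5
position: [0.4736, -0.2453, 0.0814]
tcp_rot: [0.02, 1.0, 0.001, -0.002]
force: [-1.1, 0.4, -0.1]
opening: 0.0522
gripper_force: 0.0
```

Emit:
{"fn": "drive_tool", "kwargs": {
  "motion": [
    [[0,0,0],[0,0,0],0.4],
    [[0,0,0],[0,0,0],1],
    [[0,0,0],[0,0,0],1],
    [[0,0,0],[0,0,0],1],
    [[0,0,0],[0,0,0],1]
  ]
}}

```text
time_s: 19.92
position: [0.475, -0.2472, 0.0837]
tcp_rot: [0.021, 1.0, -0.0, 0.001]
force: [0.2, 0.8, -0.4]
opening: 0.0329
gripper_force: 0.0
```

Emit:
{"fn": "drive_tool", "kwargs": {
  "motion": [
    [[0,0,0],[0,0,0],1],
    [[0,0,0],[0,0,0],1],
    [[0,0,0],[0,0,0],1],
    [[0,0,0],[0,0,0],1]
  ]
}}

```text
time_s: 20.25
position: [0.4747, -0.247, 0.0833]
tcp_rot: [0.021, 1.0, 0.0, 0.0]
force: [-1.1, 0.1, 2.6]
opening: 0.0214
gripper_force: 30.0
```

Emit:
{"fn": "drive_tool", "kwargs": {
  "motion": [
    [[0,0,-0.5],[0,0,0],1],
    [[0,0,-2],[0,0,0],1],
    [[0,0,-4],[0,0,0],1],
    [[0,0,-5.5],[0,0,0],1],
    [[0,0,-6.5],[0,0,0],1]
  ]
}}

```text
time_s: 20.67
position: [0.4749, -0.2474, 0.1496]
tcp_rot: [0.021, 1.0, -0.0, 0.001]
force: [-0.5, -0.8, -2.0]
opening: 0.0213
gripper_force: 30.0
```

Emit:
{"fn": "drive_tool", "kwargs": {
  "motion": [
    [[0,2.5,0],[0,0,0],1],
    [[0,5.5,0],[0,0,0],1],
    [[0.1,8.5,0],[0,0,0],1],
    [[0.1,11.5,0],[0,0,0],1],
    [[0.2,14,0],[0,0,0],1]
  ]
}}

```text
time_s: 21.08
position: [0.478, -0.1048, 0.1479]
tcp_rot: [0.02, 1.0, 0.0, -0.0]
force: [0.2, 0.3, -1.3]
opening: 0.021
gripper_force: 30.0
```

Emit:
{"fn": "drive_tool", "kwargs": {
  "motion": [
    [[0.1,2.5,0],[0,0,0],1],
    [[0.2,5.5,0],[0,0,0],1],
    [[0.2,8,0],[0,0,0],1],
    [[0.2,10,0],[0,0,0],1],
    [[0.2,10,0],[0,0,0],1]
  ]
}}

```text
time_s: 21.5
position: [0.4801, -0.002, 0.1477]
tcp_rot: [0.017, 1.0, 0.001, -0.0]
force: [0.8, 0.7, -1.4]
opening: 0.0213
gripper_force: 30.0
```

Emit:
{"fn": "drive_tool", "kwargs": {
  "motion": [
    [[0,0,0],[0,0,0],1],
    [[0,0,0],[0,0,0],1]
  ]
}}

```text
time_s: 21.67
position: [0.4802, -0.0079, 0.1479]
tcp_rot: [0.021, 1.0, -0.0, -0.0]
force: [0.1, -0.2, -0.5]
opening: 0.0213
gripper_force: 30.0
```

Emit:
{"fn": "drive_tool", "kwargs": {
  "motion": [
    [[-0.05,0.2,1],[0,0,0],1],
    [[-0.05,0.2,2],[0,0,0],1],
    [[-0.05,0.2,3],[0,0,0],1],
    [[-0.05,0.2,3.5],[0,0,0],1],
    [[-0.05,0.2,3.5],[0,0,0],1]
  ]
}}

```text
time_s: 22.08
position: [0.4795, -0.0056, 0.111]
tcp_rot: [0.021, 1.0, -0.0, -0.002]
force: [-0.2, -0.6, -1.4]
opening: 0.021
gripper_force: 30.0
```

Emit:
{"fn": "drive_tool", "kwargs": {
  "motion": [
    [[0,0,0.1],[0,0,0],1],
    [[0,0,0.2],[0,0,0],1],
    [[0,0,0.3],[0,0,0],1],
    [[0,0,0.3],[0,0,0],1]
  ]
}}

```text
time_s: 22.42
position: [0.4812, -0.0051, 0.1102]
tcp_rot: [0.021, 1.0, 0.0, 0.0]
force: [-0.4, -0.4, -0.7]
opening: 0.0208
gripper_force: 30.0
```

Emit:
{"fn": "drive_tool", "kwargs": {
  "motion": [
    [[0,0,0.1],[0,0,0],1],
    [[0,0,0.2],[0,0,0],1],
    [[0,0,0.2],[0,0,0],1]
  ]
}}

```text
time_s: 22.67
position: [0.481, -0.0051, 0.108]
tcp_rot: [0.021, 1.0, 0.0, 0.0]
force: [0.2, -0.2, -0.4]
opening: 0.0214
gripper_force: 30.0
```

Emit:
{"fn": "drive_tool", "kwargs": {
  "motion": [
    [[0,-0.07,0],[0,0,0],1],
    [[0,-0.07,0.1],[0,0,0],1],
    [[0,-0.07,0.2],[0,0,0],1],
    [[0,-0.07,0.2],[0,0,0],1]
  ]
}}

```text
time_s: 23.0
position: [0.4808, -0.0058, 0.1058]
tcp_rot: [0.021, 1.0, 0.0, -0.0]
force: [-0.4, -0.2, -0.6]
opening: 0.0211
gripper_force: 30.0
```

Emit:
{"fn": "drive_tool", "kwargs": {
  "motion": [
    [[0,0,0.1],[0,0,0],1],
    [[0,0,0.2],[0,0,0],1],
    [[0,0,0.3],[0,0,0],1],
    [[0,0,0.3],[0,0,0],1]
  ]
}}

```text
time_s: 23.33
position: [0.4808, -0.0058, 0.1028]
tcp_rot: [0.021, 1.0, -0.0, -0.0]
force: [-0.6, 0.9, -2.4]
opening: 0.0213
gripper_force: 30.0
```

Tip is about 8.5 mm in; next comes the block's hole, so small steps.

Emit:
{"fn": "drive_tool", "kwargs": {
  "motion": [
    [[0,0,0.1],[0,0,0],1],
    [[0,0,0.2],[0,0,0],1],
    [[0,0,0.2],[0,0,0],1]
  ]
}}

```text
time_s: 23.58
position: [0.4809, -0.0058, 0.1008]
tcp_rot: [0.021, 1.0, -0.0, -0.0]
force: [-0.0, 0.0, -1.5]
opening: 0.0213
gripper_force: 30.0
```

Emit:
{"fn": "drive_tool", "kwargs": {
  "motion": [
    [[0,0,0.1],[0,0,0],1],
    [[0,0,0.2],[0,0,0],1],
    [[0,0,0.2],[0,0,0],1]
  ]
}}

```text
time_s: 23.83
position: [0.4808, -0.0058, 0.0988]
tcp_rot: [0.021, 1.0, -0.0, -0.0]
force: [-0.3, 0.0, -0.3]
opening: 0.021
gripper_force: 30.0
```

Emit:
{"fn": "drive_tool", "kwargs": {
  "motion": [
    [[0,0,0.1],[0,0,0],1],
    [[0,0,0.2],[0,0,0],1],
    [[0,0,0.2],[0,0,0],1]
  ]
}}

```text
time_s: 24.08
position: [0.4809, -0.0058, 0.0969]
tcp_rot: [0.021, 1.0, -0.0, -0.0]
force: [0.1, 0.8, -1.9]
opening: 0.0213
gripper_force: 30.0
```

Emit:
{"fn": "drive_tool", "kwargs": {
  "motion": [
    [[0,0,0.1],[0,0,0],1],
    [[0,0,0.2],[0,0,0],1],
    [[0,0,0.3],[0,0,0],1],
    [[0,0,0.4],[0,0,0],1],
    [[0,0,0.5],[0,0,0],1]
  ]
}}

```text
time_s: 24.5
position: [0.481, -0.0058, 0.0919]
tcp_rot: [0.021, 1.0, 0.0, 0.0]
force: [0.3, -0.7, -1.9]
opening: 0.0213
gripper_force: 30.0
```

Emit:
{"fn": "drive_tool", "kwargs": {
  "motion": [
    [[0,0,0.1],[0,0,0],1],
    [[0,0,0.2],[0,0,0],1],
    [[0,0,0.3],[0,0,0],1],
    [[0,0,0.4],[0,0,0],1],
    [[0,0,0.5],[0,0,0],1]
  ]
}}

```text
time_s: 24.92
position: [0.481, -0.0058, 0.087]
tcp_rot: [0.021, 1.0, 0.0, 0.0]
force: [0.2, -0.6, -1.2]
opening: 0.021
gripper_force: 30.0
```

Emit:
{"fn": "drive_tool", "kwargs": {
  "motion": [
    [[0,0,0.1],[0,0,0],1],
    [[0,0,0.2],[0,0,0],1],
    [[0,0,0.3],[0,0,0],1],
    [[0,0,0.4],[0,0,0],1],
    [[0,0,0.4],[0,0,0],1]
  ]
}}

```text
time_s: 25.33
position: [0.4809, -0.0058, 0.0829]
tcp_rot: [0.021, 1.0, -0.0, -0.0]
force: [-0.4, 0.6, -0.6]
opening: 0.0209
gripper_force: 30.0
```

Emit:
{"fn": "drive_tool", "kwargs": {
  "motion": [
    [[0,0,0.05],[0,0,0],1],
    [[0,0,0.1],[0,0,0],1],
    [[0,0,0.1],[0,0,0],1]
  ]
}}

```text
time_s: 25.58
position: [0.481, -0.0058, 0.082]
tcp_rot: [0.021, 1.0, 0.0, 0.0]
force: [-0.1, 0.5, -0.8]
opening: 0.0211
gripper_force: 30.0
```

Emit:
{"fn": "drive_tool", "kwargs": {
  "motion": [
    [[0,0,0.05],[0,0,0],1],
    [[0,0,0.1],[0,0,0],1],
    [[0,0,0.1],[0,0,0],1]
  ]
}}

```text
time_s: 25.83
position: [0.4811, -0.0058, 0.0813]
tcp_rot: [0.021, 1.0, 0.0, 0.0]
force: [-0.3, -0.1, 0.8]
opening: 0.0216
gripper_force: 30.0
```

Emit:
{"fn": "drive_tool", "kwargs": {
  "motion": [
    [[0,0,0.05],[0,0,0],1],
    [[0,0,0.05],[0,0,0],1],
    [[0,0,0.05],[0,0,0],1]
  ]
}}

```text
time_s: 26.08
position: [0.4811, -0.0058, 0.0813]
tcp_rot: [0.021, 1.0, 0.0, 0.0]
force: [-2.8, 0.0, 5.3]
opening: 0.0212
gripper_force: 30.0
```

Post seated on the cover at the predicted height. I'll release with a small opening and rise.

Emit:
{"fn": "drive_tool", "kwargs": {
  "motion": [
    [[0,0,-0.05],[0,0,0],1],
    [[0,0,-0.05],[0,0,0],0.58],
    [[0,0,-0.05],[0,0,0],0.58],
    [[0,0,-0.05],[0,0,0],0.58],
    [[0,0,-0.05],[0,0,0],0.58]
  ]
}}

```text
time_s: 26.5
position: [0.481, -0.0058, 0.081]
tcp_rot: [0.021, 1.0, -0.0, 0.0]
force: [-0.0, 0.5, 0.4]
opening: 0.035
gripper_force: 0.0
```

Emit:
{"fn": "drive_tool", "kwargs": {
  "motion": [
    [[0,0,0],[0,0,0],0.58],
    [[0,0,-1],[0,0,0],0.58],
    [[0,0,-3],[0,0,0],0.58],
    [[0,0,-6],[0,0,0],0.58],
    [[0,0,-9.5],[0,0,0],0.58]
  ]
}}

```text
time_s: 26.92
position: [0.4797, -0.0061, 0.1765]
tcp_rot: [0.021, 1.0, -0.0, -0.001]
force: [1.5, 0.3, -0.6]
opening: 0.0366
gripper_force: 0.0
```

Emit:
{"fn": "drive_tool", "kwargs": {
  "motion": [
    [[0,0,-2],[0,0,0],0.58],
    [[0,0,-2],[0,0,0],0.58],
    [[0,0,-2],[0,0,0],0.58],
    [[0,0,-2],[0,0,0],0.58]
  ]
}}

```text
time_s: 27.25
position: [0.4805, -0.0058, 0.1957]
tcp_rot: [0.021, 1.0, 0.0, -0.0]
force: [-0.4, -0.5, -0.2]
opening: 0.0368
gripper_force: 0.0
```

Run:
```python
from h import *
st=telemetry.read_state(); im=capture("wrist"); w=cam("wrist",st)
print(st["time_s"],st["position"],st["force"],st["opening"])
hsv=cv2.cvtColor(im,cv2.COLOR_RGB2HSV)
print("exp post",proj(w,[.481,-.006,.082]),"exp drift",proj(w,[.484,.084,.118]))
m=cv2.inRange(hsv,(15,150,60),(32,255,255)); m[240:]=0
n,l,s,c=cv2.connectedComponentsWithStats(m)
for i in range(1,n):
    if 100<s[i,4]<4000: print("brass?",s[i],c[i].round(),ray(w,*c[i],.082).round(4))
m=cv2.inRange(hsv,(0,80,15),(15,255,140)); m[240:]=0
n,l,s,c=cv2.connectedComponentsWithStats(m)
for i in range(1,n):
    if 200<s[i,4]<6000: print("dark?",s[i],c[i].round(),ray(w,*c[i],.1).round(4))
```

```text
27.25 [ 0.48051297 -0.00579495  0.19568711] [-0.4357316  -0.52905086 -0.15034301] 0.03680295833796203
exp post [258.01675421 194.72701445] exp drift [385.05236672 208.89122694]
brass? [ 11   0  30  59 677] [26. 25.] [ 0.3487 -0.1647  0.082 ]
brass? [244 177  26  30 592] [257. 192.] [ 0.4784 -0.0071  0.082 ]
dark? [ 171    0  316   91 3894] [383.  39.] [0.3707 0.0812 0.1   ]
dark? [401 135  33 105 351] [410. 185.] [0.4722 0.1087 0.1   ]
dark? [ 23 157  57  38 449] [ 56. 178.] [ 0.4562 -0.1559  0.1   ]
dark? [350 176  49  48 623] [372. 190.] [0.4754 0.0802 0.1   ]
dark? [454 204  21  21 216] [465. 215.] [0.4987 0.1528 0.1   ]
```

Both stand where expected: the brass head at (257,192) against a predicted (258,195), and the handle blob spans columns 350–399, matching the upright handle. Handing in.

```bash
python3 -c "
from bench import bot; print(bot.finish_job())"
```

```text
the job is handed in; nothing more can be done
None
```

I handed the job in at about 27 s: the block is drawn into line, the drift stands fully home in hole a, and the post is fully home in hole b. I felt only light forces (about 5 N at most in the readings).

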